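# Re-zero the coffee grinder and set it four clicks off the burrs

### The arm

A 7-joint arm with a two-finger parallel gripper is mounted at the origin on the work surface. World frame = base frame: x ahead of the robot, y to its left, z up, the work surface at z = 0. Lengths are in m, angles in rad, forces in N, time in s.
With the tool pointing down it reaches from about 0.425 to 0.8 m from the base axis. Payload 8.3 kg.
Tool frame: the origin (TCP) lies between the finger pads; the fingertips stand 11 mm ahead of it and the grasp point (between the pads) lies 8 mm behind it (bot.nose_length is the distance from the TCP to the fingertips, in m); z points along the fingers, y is the line along which they close (so a half turn about z gives the same grasp; the last joint's range is limited). The gripper opens to 85 mm and grips with 20 to 120 N. Pads are 22 mm wide; open, the fingers measure 114 mm over their backs; the gripper's body (76 mm by 85 mm) begins 54 mm behind the grasp point. The pads swing forward as they close: fully open they stand 13 mm farther back than shut.
Start: joints at [1.157, 0.383, 0.016, 1.37, -0.006, 1.388, -0.046], TCP at [0.215, -0.587, 0.242] pointing down, gripper open.
Joint ranges: [-2.95, 2.95], [-0.25, 2.06], [-1.52, 1.56], [0.18, 2.33], [-1.44, 4.58], [0.02, 2.06], [-3.01, 3.01]. Speed limits (rad/s): [2.39, 2.39, 3.01, 3.01, 3.14, 3.14, 3.14].

### API

Orientations are given as a unit quaternion [w, x, y, z].
In Python, from workcell import bot gives the robot as it stands.
- The arm moves only by the tool arm_command, never from a script. Its argument "plan" is a list that holds one entry, the list of rows, each a list of 7 numbers: the closure, from -1 (fully open) to 1 (shut), then the shift along the tool's x, y, z normalised to -1 to 1, where 1 is 500 mm, then the turn, a rotation vector about the tool's x, y, z normalised to -1 to 1, where 1 is 360 degrees. A call has 1 to 5 rows; each row shifts and turns the commanded pose from where the row before left it, along the tool's axes as they then stand; what a row does not reach is not made up. A row lasts 1/8 s, in which the tool goes at most 62.5 mm and 10.7 degrees, less where a joint would pass 70% of its speed; a pose out of reach is approached as far as the arm can. A call with a number of a shift or a turn outside -1 to 1 is refused whole. A call with a gripper value outside its range is refused whole. The fingers move at their own pace and stop on an object; "newtons" is the grip in N (left out, the last holds). Time passes only in rows, so rows that do not move let the fingers close. It gives the time, the measured TCP pose, the force, the opening and the grip force at its end, in the units of the state.
- bot.read_state(): the state, without advancing time (a new reading comes with each control period).
- bot.snapshot(name): name is "scene" or "top"; returns (picture, depth): 384x512x3 uint8, blue, green, red; 384x512 float32, m along the optical axis (not along the pixel's ray), 0 where there is no reading.
- bot.camera_info(name): a dict with "fx", "fy", "cx", "cy" (pixels), "R" (3x3) and "t" (3): a world point X has camera coordinates R X + t. Camera axes: x right, y down, z forward; pixel columns grow to the right and rows downward; lengths in m; the calibration is good to about 2 mm. A picture is of the moment at which its call begins. camera_info takes no time and is no camera call.
- bot.sign_off(): hands the job in; it is judged then, once.
The state is a dict: "time": time; "joint_pos": joint angles; "joint_vel": joint speeds; "joint_torque": joint torques, N m; "position": TCP position; "ee_rot": TCP orientation; "ft_force": force on the tool from outside, world axes, zero at the start; "wrist_torque": the same for the moment, N m; "gripper_width": opening from 0.0 (shut) to 1.0 (fully open); "gripper_force": force on a finger pad.
Only numpy, scipy, OpenCV 4.12 (cv2) and the standard library are available. Lean on these libraries where they do the work, as an engineer would, in place of code of your own. Each camera call takes 0.05 s, during which the arm holds its last target. There are 200 camera calls.

### The job

The burrs of the coffee grinder have just been cleaned and its setting is lost: turn the knurled collar clockwise until the burrs touch, then back it off four clicks. Then put the wooden lid fully home in the mouth of the collar without losing that setting, and leave the things around it where they are.

Things in the scene. Friction and masses are not known exactly. Their poses are not given: they have to be found in the camera images.
- grinder: Grey coffee grinder, it stays put. Origin: centre of its underside, z up, front to -x. Base 210 (x) x 130 x 20 mm. Its round head, 106 mm in diameter, leans 30 degrees from vertical to the front: its axis is (-0.5, 0, 0.866) here. The head's flat top is a dark dial plate, centred at (-35, 0, 252) mm, with 24 equal white ticks, one per click. Nothing stands above it.
- collar_rim (a point): Centre of the adjusting collar's upper rim, on its axis, 38 mm out from the dial plate. z: out along the axis, 30 degrees from vertical; -x: to the orange mark, turns with the collar. The collar is a knurled metal tube, 58 mm outside (grip here, along the axis), bore 42 mm, standing 30 mm above a flange 82 mm in diameter whose top is 7.5 mm above the plate.
- collar (a joint): Collar angle, rad. 0: the burrs touch, a hard stop. Grows counter-clockwise (looking down on the dial), as the burrs open; ends at 2.6. One click is 15 degrees (0.262 rad): a spring ball drops into a notch at 0, 0.262, 0.524 ... and holds the collar there; turning over a notch takes about 0.15 N m.
- lid: Dark wooden lid, 50 g, loose, round about z. Origin: centre of its underside, z up. Black plug 36 mm in diameter from 0 to 14 mm (tapered to 30 mm over the lowest 4 mm), flange 54 mm in diameter from 14 to 20 mm, round knob 18 mm in diameter from 20 to 46 mm. It starts upright on the counter on its plug.
- lid_seat (a point): Centre of the underside of the lid's flange, 14 mm above the lid's origin; it lies on the collar's rim (at point collar_rim) when the lid is home.
- cup: Bystander: steel catch cup, 58 mm in diameter, 65 mm high, standing loose on the grinder's base below the chute. Origin: centre of its underside.
- salt_cellar: Bystander: glass salt cellar with a cork, 70 mm in diameter, 78 mm high. Origin: centre of its underside, z up.
- spoon_rest: Bystander: blue ceramic spoon rest, dish 104 mm in diameter, 16 mm high, with a 64 mm long trough towards its -x. Origin: centre of the dish's underside.
- tostonera: Bystander: wooden twin-paddle tostonera lying open and flat, 231 mm long (x), 194 mm wide, 16 mm thick with a disc up to 26 mm. Origin: underside, on the hinge line, about its middle.
Things that resemble listed ones, but are neither listed nor needed, are in the scene too. Of the things that look like the lid, the largest one is meant.

How it is judged:
By the outcome, as a careful person would: the job done as asked, in the order asked, and still so for the second after the job is handed in, with the robot touching nothing.
It also fails if it takes over 51 s, if anything falls off the work surface, if the arm or the gripper's body presses on something with over 40 N, if the wrist force passes 120 N, or if a joint passes its speed limit or range.

## Working session

There is one attempt and no reset: what is moved stays moved. The work goes in short steps, Python scripts to look and compute and a tool call to move; the robot and the scene stay as the last step left them, time stands still between calls to the robot, and variables do not carry over. Pictures are saved under pics/ and viewed, at most 10 in all, crops included, and the job is handed in when it is done.

Besides the shell and the picture viewer there is one more tool, called after "Call:" as name([rows], argument=value, ...), one row to a line, values as JSON. arm_command: Moves the arm, as the interface text tells. Its arguments: {"type":"object","properties":{"plan":{"type":"array"},"newtons":{"type":"number"}},"required":["plan"]}

```bash
mkdir -p pics; ls; cat > h.py <<'E'
import numpy as np, cv2
from workcell import bot
def snap(n):
    img,d=bot.snapshot(n); np.savez(f'{n}.npz',img=img,d=d); return img,d
def pts(n,d):
    c=bot.camera_info(n); v,u=np.mgrid[:d.shape[0],:d.shape[1]]
    P=np.stack([(u-c['cx'])/c['fx']*d,(v-c['cy'])/c['fy']*d,d],-1)
    return (P-np.array(c['t']))@np.array(c['R'])
def proj(n,X):
    c=bot.camera_info(n); p=np.array(X)@np.array(c['R']).T+c['t']
    return np.stack([p[...,0]/p[...,2]*c['fx']+c['cx'],p[...,1]/p[...,2]*c['fy']+c['cy']],-1)
def ray(n,u,v,z):
    c=bot.camera_info(n);R=np.array(c['R']);o=-R.T@c['t'];d=R.T@[(u-c['cx'])/c['fx'],(v-c['cy'])/c['fy'],1]
    return o+d*(z-o[2])/d[2]
E
python3 - <<'E'
from h import *
for n in('scene','top'):
    im,d=snap(n); cv2.imwrite(f'pics/{n}0.png',cv2.resize(im,(800,600),interpolation=cv2.INTER_CUBIC)); c=bot.camera_info(n); print(n,c, -np.array(c['R']).T@c['t'])
print(bot.read_state())
E
```

```text
pics
scene {'fx': 393.70753367407883, 'fy': 393.70753367407883, 'cx': 260.7880610034659, 'cy': 184.5064917924414, 'R': array([[-0.44454217,  0.89561089,  0.01622949],
       [ 0.74217443,  0.37840688, -0.55315942],
       [-0.50155695, -0.23385757, -0.83291732]]), 't': array([ 0.2272314 , -0.30485694,  1.52732004])} [1.09330894 0.2690244  1.09980897]
top {'fx': 412.32907530438143, 'fy': 412.32907530438143, 'cx': 260.7643980307492, 'cy': 183.7160231590614, 'R': array([[-0.00255627, -0.99989589, -0.01420146],
       [-0.99449955,  0.004029  , -0.10466334],
       [ 0.10470966,  0.01385579, -0.99440631]]), 't': array([0.01093367, 0.52694547, 1.15336548])} [ 0.40330648 -0.00717132  1.20222105]
{'time': 0.1, 'joint_pos': array([ 1.15712566,  0.3841331 ,  0.01637818,  1.37106348, -0.00635604,
        1.38818399, -0.04650314]), 'joint_vel': array([-4.07839700e-04, -1.92389810e-03,  1.04662475e-04, -2.09391782e-03,
        3.57296488e-04,  6.79389733e-04,  6.56472970e-05]), 'joint_torque': array([ 2.34069274e-03, -6.29136586e+01,  8.47340170e-01, -3.72756350e+01,
        1.69322616e-02,  1.05223575e-02, -4.45833552e-05]), 'position': array([ 0.21466565, -0.58651404,  0.24138539]), 'ee_rot': array([-8.59785483e-04,  9.84654898e-01,  1.74510667e-01, -1.37215882e-04]), 'ft_force': array([ 0.80529022, -0.3264934 ,  0.62033336]), 'wrist_torque': array([-0.01661088,  0.00756187, -0.0931264 ]), 'gripper_force': 0.0, 'gripper_width': 0.9995661425139004}
```

View pics/scene0.png

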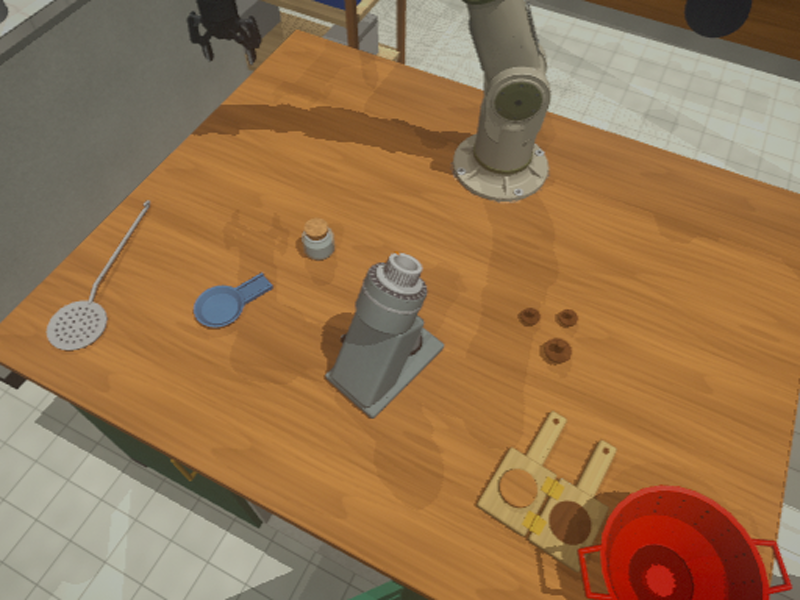

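View pics/top0.png

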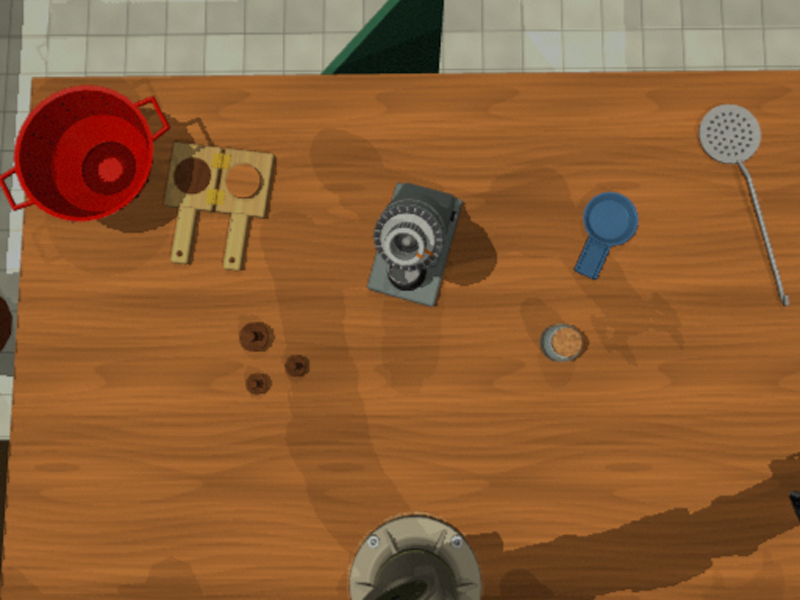

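The scene view shows the grinder at about (385,330), with its collar at (403,270) and the three brown lids at (530,317), (567,318) and (557,350). In the top view the collar is at (408,243), the orange mark is near (420,255), and the largest lid is at (256,337).

```bash
cat > m.py <<'E'
from h import *
P={}
for n in('scene','top'):
    z=np.load(n+'.npz'); P[n]=(z['img'],pts(n,z['d']))
im,X=P['top']; im2,X2=P['scene']
# base top
g=(abs(X[...,2]-.02)<.006)&(abs(X[...,1]-ray('top',265,157,.02)[1])<.12)&(abs(X[...,0]-ray('top',265,157,.02)[0])<.17)
hsv=cv2.cvtColor(im,cv2.COLOR_BGR2HSV); g&=(hsv[...,1]<80)
r=cv2.minAreaRect(X[g][:,:2].astype(np.float32)); print('base',r,g.sum(), np.median(X[g][:,2]))
for n in('top','scene'):
    Q=P[n][1]; c=ray(n,*((261,156) if n=='top' else (258,171)),.27)
    m=(np.linalg.norm(Q[...,:2]-c[:2],axis=-1)<.07)&(Q[...,2]>.22)
    q=Q[m]; print(n,c,len(q),q[:,2].min(),q[:,2].max())
    # rim plane: RANSAC with known tilt unknown azimuth
    best=(0,)
    for az in np.radians(np.arange(-180,180,1)):
        a=np.array([.5*np.cos(az),.5*np.sin(az),.866]); s=q@a
        h,e=np.histogram(s,bins=np.arange(s.min(),s.max()+.002,.002))
        k=h[-6:].max()   # top-most dense
        if (h**2).sum()>best[0]: best=((h**2).sum(),az,h,e)
    print(np.degrees(best[1]));print(best[2],best[3][[0,-1]])
# lids
hs=X[...,2]
for u,v in((256,337),(297,366),(258,384)):
    c=ray('top',u/1.5625,v/1.5625,.03); m=(np.linalg.norm(X[...,:2]-c[:2],axis=-1)<.04)&(hs>.008)
    q=X[m]; print('lid',c,q[:,2].max(),cv2.minEnclosingCircle(q[:,:2].astype(np.float32)),q[q[:,2]>.03].mean(0))
for n,(u,v) in (('top',(265,157)),('scene',(258,171))):
    I=P[n][0]; cv2.imwrite(f'pics/c_{n}.png',cv2.resize(I[v-40:v+40,u-40:u+40],(600,600),interpolation=cv2.INTER_CUBIC))
    h=cv2.cvtColor(I,cv2.COLOR_BGR2HSV); m=(h[...,0]<22)&(h[...,1]>130)&(h[...,2]>90); m2=np.zeros_like(m); m2[v-30:v+30,u-25:u+25]=m[v-30:v+30,u-25:u+25]
    vv,uu=np.nonzero(m2); print(n,'orange',[(a,b,np.round(P[n][1][b,a],3)) for a,b in zip(uu,vv)][:30])
E
python3 m.py; cd pics; python3 -c "
import cv2,numpy as np
cv2.imwrite('c1.png',cv2.resize(np.hstack([cv2.imread('c_top.png'),cv2.imread('c_scene.png')]),(800,400)))"
```

```text
base ((0.6098238229751587, -0.0030947327613830566), (0.12876473367214203, 0.20783451199531555), 74.20049285888672) 1021 0.021204375257236546
top [0.56527946 0.00511533 0.27      ] 1654 0.22738840782076444 0.3023057657982623
164.0
[  2   1   2   2   0   1   2   9  16  22  13  10  12   6   9  16   8  15
  24 113 279 214  76 134 152  69  34  24  25  13  10  16  14  18   8  17
  15  27  82 103  39   2] [-0.098086 -0.014086]
scene [0.55930131 0.01094343 0.27      ] 1080 0.22020095139292048 0.30000761007326704
163.0
[  1   1   4   0   6   1   2  10  12  11  11  20  24  28  22  26  31  30
  67 145  45  24  96  60  13  16  24  16  21  22  26  29  19  31  23  27
  33  58  44   1] [-0.09402469 -0.01402469]
lid [0.43640942 0.28519633 0.03      ] 0.05098935500134464 ((0.4391109347343445, 0.2937941253185272), 0.02727111242711544) [0.43901021 0.29236113 0.04521274]
lid [0.38381067 0.20953957 0.03      ] 0.03912666403600085 ((0.3851340413093567, 0.21736182272434235), 0.019755270332098007) [0.38536244 0.21704377 0.03489428]
lid [0.35168238 0.27969483 0.03      ] 0.040970065178927 ((0.353579103946685
[... 3227 characters left out ...]
, np.int64(141), array([ 0.278, -0.151,  0.003])), (np.int64(253), np.int64(141), array([ 0.275, -0.149,  0.   ])), (np.int64(254), np.int64(141), array([ 0.272, -0.146, -0.001])), (np.int64(255), np.int64(141), array([ 0.27 , -0.143, -0.001])), (np.int64(256), np.int64(141), array([ 0.267, -0.141, -0.004])), (np.int64(257), np.int64(141), array([ 0.268, -0.136,  0.   ])), (np.int64(258), np.int64(141), array([ 0.267, -0.133,  0.   ])), (np.int64(259), np.int64(141), array([ 0.265, -0.129,  0.   ])), (np.int64(260), np.int64(141), array([ 0.264, -0.126,  0.001])), (np.int64(261), np.int64(141), array([ 0.262, -0.123,  0.001])), (np.int64(262), np.int64(141), array([ 0.261, -0.119,  0.002]))]
```

View pics/c1.png

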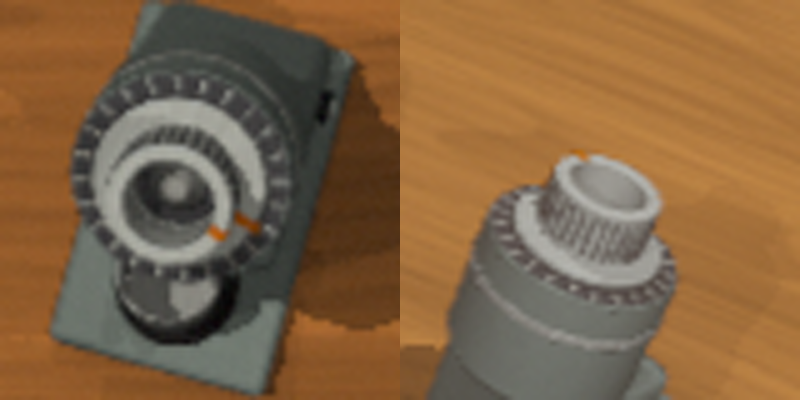

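The crops show the rim near top-view pixel (260,157) and the orange mark to its lower right at about (269,163). The mark appears to be roughly 60–70° counter-clockwise of the front. Next I refine the rim centre and work out the first move.

```bash
cat >> h.py <<'E'
from scipy.spatial.transform import Rotation as Ro
yaw=np.radians(-15.8); cy,sy=np.cos(yaw),np.sin(yaw)
G=np.array([.6098,-.0031,0]); xg=np.array([cy,sy,0]); yg=np.array([-sy,cy,0])
a=-.5*xg+[0,0,.8660254]; uf=-np.cross(yg,a)  # uf: front direction in dial plane
if uf@xg>0: uf=-uf
dial=G-.035*xg+[0,0,.252]; rim=dial+.038*a
def tool(z,x): 
    z=np.array(z)/np.linalg.norm(z); x=np.array(x)-z*(z@x); x/=np.linalg.norm(x); return Ro.from_matrix(np.stack([x,np.cross(z,x),z],1))
def cur():
    s=bot.read_state(); q=s['ee_rot']; return s,np.array(s['position']),Ro.from_quat([*q[1:],q[0]])
def go(p,R):
    s,p0,R0=cur(); w=(R0.inv()*R).as_rotvec(); dl=R.inv().apply(p-p0)
    print('turn deg',np.degrees(w).round(1),'norm',(w/2/np.pi).round(4),'then shift in new axes m',dl.round(4),'norm',(dl/.5).round(4), 'or in old axes norm',(R0.inv().apply(p-p0)/.5).round(4))
def mark(X,n='top'):
    d=X-rim; return np.degrees(np.arctan2(d@np.cross(a,uf),d@uf))
def orange(n):
    z=np.load(n+'.npz'); I=z['img']; h=cv2.cvtColor(I,cv2.COLOR_BGR2HSV); X=pts(n,z['d'])
    d=X-rim; s=d@a; r=np.linalg.norm(d-s[...,None]*a,axis=-1)
    m=(h[...,0]<18)&(h[...,1]>150)&(h[...,2]>100)&(z['d']>0)&(r<.043)&(s>-.034)&(s<.008)
    q=X[m]; print(n,'mark deg (CCW from front)',len(q),mark(q).round(1),'mean',mark(q.mean(0)).round(1) if len(q) else None)
E
python3 - <<'E'
from h import *
from scipy.optimize import least_squares
print('rim',rim,'a',a)
for n in('top','scene'):
    z=np.load(n+'.npz'); X=pts(n,z['d']); d=X-rim; s=d@a; r=np.linalg.norm(d-s[...,None]*a,axis=-1)
    m=(abs(s)<.004)&(r<.036)&(r>.015); q=d[m]; e=np.stack([q@uf,q@np.cross(a,uf)],-1); 
    f=least_squares(lambda c:np.linalg.norm(e-c,axis=1)-.025,[0,0],loss='soft_l1',f_scale=.002); print(n,len(q),'offset uf,side',f.x.round(4),'s',np.median(s[m]))
    p=(abs(s+.038)<.004)&(r>.042)&(r<.056); print(' dial s',np.median(s[p]), 'fit n', np.linalg.svd(X[p]-X[p].mean(0))[2][2])
    orange(n)
R=tool(-a,[-sy,cy,0]); go(rim+.06*a,R)
s=cur()[0]; print(s['position'])
E
```

```text
rim [0.55784023 0.01160313 0.28490897] a [-0.481109    0.13614012  0.8660254 ]
top 250 offset uf,side [-0.0025 -0.0002] s -7.13880182992469e-06
 dial s -0.03690672806171165 fit n [-0.48287603  0.13684476  0.8649302 ]
top mark deg (CCW from front) 15 [80.3 77.9 73.6 77.3 79.6 79.1 84.9 76.6 76.2 77.5 74.4 77.4 81.4 73.5
 76. ] mean 77.6
scene 139 offset uf,side [-0.0024 -0.0033] s -0.0004733430456141126
 dial s -0.037390169324108366 fit n [ 0.46516536 -0.13588224 -0.87473265]
scene mark deg (CCW from front) 2 [74.2 78.4] mean 76.0
turn deg [-27.8  14.1 -52.8] norm [-0.0772  0.0392 -0.1468] then shift in new axes m [ 0.669   0.1667 -0.014 ] norm [ 1.3379  0.3334 -0.028 ] or in old axes norm [ 1.0071 -0.923  -0.1893]
[ 0.21466565 -0.58651404  0.24138539]
```

Call:
arm_command([
  [[-1, 0.084, -0.077, -0.03, 0, 0, 0], [-1, 0.084, -0.077, -0.03, 0, 0, 0], [-1, 0.084, -0.077, -0.03, 0, 0, 0], [-1, 0.084, -0.077, -0.03, 0, 0, 0], [-1, 0.084, -0.077, -0.03, 0, 0, 0]],
], newtons=60)

```text
time: 0.72
position: [0.3463, -0.3321, 0.3175]
ee_rot: [-0.0, 0.985, 0.175, -0.0]
ft_force: [1.2, -1.1, 0.5]
gripper_width: 0.994
gripper_force: 0.0
```

Call:
arm_command([
  [[-1, 0.084, -0.077, -0.03, 0, 0, 0], [-1, 0.084, -0.077, -0.02, 0, 0, 0], [-1, 0.084, -0.077, 0, 0, 0, 0], [-1, 0.084, -0.077, 0, 0, 0, 0], [-1, 0.084, -0.077, 0, 0, 0, 0]],
])

```text
time: 1.35
position: [0.4772, -0.0794, 0.3422]
ee_rot: [0.0, 0.985, 0.174, -0.0]
ft_force: [1.4, -1.5, -0.6]
gripper_width: 1.001
gripper_force: 0.0
```

Call:
arm_command([
  [[-1, 0.084, -0.077, 0, 0, 0, 0], [-1, 0.084, -0.077, 0, 0, 0, 0], [-1, 0, 0, 0, -0.0129, 0.0065, -0.0245], [-1, 0, 0, 0, -0.0129, 0.0065, -0.0245], [-1, 0, 0, 0, -0.0129, 0.0065, -0.0245]],
])

```text
time: 1.98
position: [0.5293, 0.0208, 0.3418]
ee_rot: [0.109, 0.908, 0.396, 0.081]
ft_force: [0.3, 0.2, 0.3]
gripper_width: 1.0
gripper_force: 0.0
```

Call:
arm_command([
  [[-1, 0, 0, 0, -0.0129, 0.0065, -0.0245], [-1, 0, 0, 0, -0.0129, 0.0065, -0.0245], [-1, 0, 0, 0, -0.0129, 0.0065, -0.0245], [-1, 0, 0, 0, 0, 0, 0]],
])

```text
time: 2.48
position: [0.5279, 0.0198, 0.3417]
ee_rot: [0.208, 0.77, 0.583, 0.155]
ft_force: [-0.5, -0.5, -0.2]
gripper_width: 0.998
gripper_force: 0.0
```

```bash
cat >> h.py <<'E'
rim=rim-.0018*uf-.0012*np.cross(a,uf)
E
python3 - <<'E'
from h import *
R=tool(-a,[-sy,cy,0]); go(rim-.014*a,R); s=cur()[0]; print(s['time'],s['joint_pos'].round(2),s['ft_force'],s['wrist_torque'],s['position'])
E
```

```text
turn deg [0.  0.2 0.1] norm [0.0001 0.0006 0.0003] then shift in new axes m [0.0015 0.0002 0.0787] norm [0.003  0.0005 0.1574] or in old axes norm [0.0036 0.0004 0.1574]
2.475 [ 0.38 -0.21 -0.54  1.87  0.14  0.98 -0.5 ] [-0.50645561 -0.47702799 -0.20614002] [0.1041915 0.524698  0.0176034] [0.52793138 0.01976043 0.34170829]
```

Call:
arm_command([
  [[-1, 0.0035, 0, 0.06, 0, 0.0006, 0], [-1, 0, 0, 0.05, 0, 0, 0], [-1, 0, 0, 0.03, 0, 0, 0], [-1, 0, 0, 0.017, 0, 0, 0], [-1, 0, 0, 0, 0, 0, 0]],
])

```text
time: 3.1
position: [0.5678, 0.0111, 0.2741]
ee_rot: [0.206, 0.77, 0.583, 0.157]
ft_force: [0.4, 0.1, 0.6]
gripper_width: 0.997
gripper_force: 0.0
```

Call:
arm_command([
  [[0.2, 0, 0, 0, 0, 0, 0], [0.4, 0, 0, 0, 0, 0, 0], [1, 0, 0, 0, 0, 0, 0], [1, 0, 0, 0, 0, 0, 0]],
])

```text
time: 3.6
position: [0.5653, 0.0121, 0.2738]
ee_rot: [0.206, 0.77, 0.584, 0.155]
ft_force: [-18.6, 2.6, 7.1]
gripper_width: 0.653
gripper_force: 60.8
```

```bash
cat >> h.py <<'E'
def st():
    s,p,R=cur(); x=R.as_matrix()[:,0]; d=p-rim
    ang=np.degrees(np.arctan2(x@np.cross(a,uf),x@uf))
    print('t',s['time'],'ang',ang.round(2),'d(uf,side,a) mm',(1e3*np.array([d@uf,d@np.cross(a,uf),d@a])).round(1),'Fa',(s['ft_force']@a).round(1),'F',s['ft_force'].round(1),'Ma',(s['wrist_torque']@a).round(3),'M',s['wrist_torque'].round(2),'q',s['joint_pos'].round(2),'w',round(s['gripper_width'],3),'f',s['gripper_force'])
E
python3 - <<'E'
from h import *
st(); im,d=snap('scene'); c=im[110:230,190:350]; cv2.imwrite('pics/g1.png',cv2.resize(c,(800,600),interpolation=cv2.INTER_CUBIC))
E
```

```text
t 3.6 ang -89.78 d(uf,side,a) mm [  1.3  -1.3 -13.2] Fa 15.4 F [-18.6   2.6   7.1] Ma 0.038 M [ 0.51  3.22 -0.18] q [ 0.4  -0.08 -0.58  1.92  0.25  0.83 -0.59] w 0.653 f 60.75016597285867
```

View pics/g1.png

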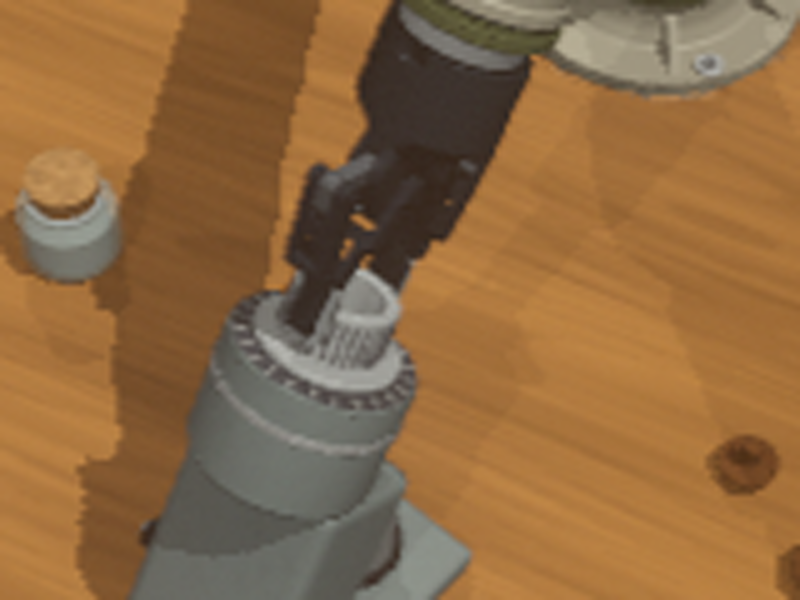

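The fingers hold the collar's sides (crop about (340,300)) and clear the flange. I ease the side load and turn clockwise.

Call:
arm_command([
  [[1, 0, -0.004, -0.001, 0, 0, 0], [1, 0, 0, 0, 0, 0, 0.02], [1, 0, 0, 0, 0, 0, 0.02], [1, 0, 0, 0, 0, 0, 0.02]],
])

```text
time: 4.15
position: [0.5654, 0.012, 0.274]
ee_rot: [0.173, 0.866, 0.428, 0.193]
ft_force: [-1.8, 0.1, -0.6]
gripper_width: 0.65
gripper_force: 65.5
```

```bash
python3 -c "
from h import *
st()"
```

```text
t 4.15 ang -111.67 d(uf,side,a) mm [  1.1  -1.3 -13. ] Fa 0.4 F [-1.8  0.1 -0.6] Ma 0.068 M [0.37 1.05 0.12] q [ 0.42 -0.08 -0.61  1.93  0.25  0.82 -0.97] w 0.65 f 65.46770732849836
```

Call:
arm_command([
  [[1, 0, 0, 0, 0, 0, 0.02], [1, 0, 0, 0, 0, 0, 0.02], [1, 0, 0, 0, 0, 0, 0.02], [1, 0, 0, 0, 0, 0, 0.02], [1, 0, 0, 0, 0, 0, 0.02]],
])

```text
time: 4.78
position: [0.5657, 0.0115, 0.2743]
ee_rot: [0.105, 0.956, 0.139, 0.237]
ft_force: [0.0, -0.6, -0.6]
gripper_width: 0.651
gripper_force: 65.3
```

```bash
python3 -c "
from h import *
st()"
```

```text
t 4.775 ang -147.71 d(uf,side,a) mm [  0.6  -0.9 -13. ] Fa -0.6 F [ 0.  -0.6 -0.6] Ma -0.018 M [ 0.12  0.76 -0.08] q [ 0.46 -0.08 -0.64  1.92  0.24  0.82 -1.6 ] w 0.651 f 65.27749791741371
```

Call:
arm_command([
  [[1, 0, 0, 0, 0, 0, 0.014], [1, 0, 0, 0, 0, 0, 0.014], [1, 0, 0, 0, 0, 0, 0.014]],
])

```text
time: 5.15
position: [0.5657, 0.0112, 0.2743]
ee_rot: [0.073, 0.966, 0.012, 0.249]
ft_force: [-0.5, -0.7, -1.1]
gripper_width: 0.65
gripper_force: 65.3
```

```bash
python3 -c "
from h import *
st()"
```

```text
t 5.15 ang -162.77 d(uf,side,a) mm [  0.4  -0.6 -13. ] Fa -0.8 F [-0.5 -0.7 -1.1] Ma -0.019 M [-0.    0.65 -0.13] q [ 0.48 -0.08 -0.66  1.92  0.24  0.82 -1.86] w 0.65 f 65.30479246750474
```

Call:
arm_command([
  [[1, 0, 0, 0, 0, 0, 0.007], [1, 0, 0, 0, 0, 0, 0.007]],
])

```text
time: 5.4
position: [0.5661, 0.0113, 0.2746]
ee_rot: [0.064, 0.965, -0.027, 0.253]
ft_force: [3.2, -2.4, -3.5]
gripper_width: 0.649
gripper_force: 74.2
```

```bash
python3 -c "
from h import *
st()"
```

```text
t 5.4 ang -167.44 d(uf,side,a) mm [ -0.   -0.7 -12.9] Fa -4.9 F [ 3.2 -2.4 -3.5] Ma 3.047 M [-1.53  0.79  2.54] q [ 0.49 -0.08 -0.67  1.92  0.24  0.82 -1.94] w 0.649 f 74.23765294253826
```

Torque about the axis jumped to 3 N m at about 75° of travel, so this is the hard stop. I now back off 60°, plus the small wind-up.

Call:
arm_command([
  [[1, 0, 0, 0, 0, 0, -0.024], [1, 0, 0, 0, 0, 0, -0.025], [1, 0, 0, 0, 0, 0, -0.025], [1, 0, 0, 0, 0, 0, -0.025], [1, 0, 0, 0, 0, 0, -0.025]],
])

```text
time: 6.02
position: [0.5658, 0.0123, 0.2743]
ee_rot: [0.154, 0.903, 0.343, 0.209]
ft_force: [0.8, 1.7, -2.9]
gripper_width: 0.647
gripper_force: 69.8
```

Call:
arm_command([
  [[1, 0, 0, 0, 0, 0, -0.025], [1, 0, 0, 0, 0, 0, -0.025], [1, 0, 0, 0, 0, 0, 0]],
])

```text
time: 6.4
position: [0.5655, 0.0125, 0.274]
ee_rot: [0.184, 0.84, 0.477, 0.183]
ft_force: [-3.0, 2.7, -0.8]
gripper_width: 0.65
gripper_force: 70.1
```

```bash
python3 -c "
from h import *
st()"
```

```text
t 6.4 ang -105.01 d(uf,side,a) mm [  1.   -1.8 -13. ] Fa 1.1 F [-3.   2.7 -0.8] Ma 0.002 M [0.8  1.13 0.27] q [ 0.41 -0.08 -0.6   1.93  0.25  0.82 -0.86] w 0.65 f 70.07857818156481
```

Call:
arm_command([
  [[0, 0, 0, 0, 0, 0, 0], [-1, 0, 0, 0, 0, 0, 0], [-1, 0, 0, 0, 0, 0, 0], [-1, 0, 0, -0.03, 0, 0, 0], [-1, 0, 0, -0.08, 0, 0, 0]],
])

```text
time: 7.02
position: [0.5382, 0.0187, 0.3209]
ee_rot: [0.183, 0.84, 0.477, 0.182]
ft_force: [0.9, 0.6, 1.3]
gripper_width: 1.003
gripper_force: 0.0
```

Call:
arm_command([
  [[-1, 0.03, 0.1, -0.05, 0, 0, 0], [-1, 0.03, 0.1, -0.03, 0, 0, 0], [-1, 0.08, 0.06, 0, 0, 0, 0], [-1, 0.1, 0, 0, 0, 0, 0], [-1, 0.1, 0, 0, 0, 0, 0]],
])

```text
time: 7.65
position: [0.6972, 0.1104, 0.4429]
ee_rot: [0.184, 0.84, 0.476, 0.183]
ft_force: [0.3, -0.0, 1.2]
gripper_width: 0.997
gripper_force: 0.0
```

```bash
cat >> h.py <<'E'
rim=rim+.0012*uf-.0007*np.cross(a,uf)
E
python3 - <<'E'
from h import *
st(); orange('top')
for n in('scene','top'): snap(n); orange(n)
im=np.load('top.npz')['img']; cv2.imwrite('pics/t2.png',cv2.resize(im[60:300,120:440],(800,600),interpolation=cv2.INTER_CUBIC))
# lid
X=pts('top',np.load('top.npz')['d'])
for z in (.008,.03):
    m=(np.linalg.norm(X[...,:2]-[.439,.293],axis=-1)<.04)&(X[...,2]>z); q=X[m]; print(len(q),cv2.minEnclosingCircle(q[:,:2].astype(np.float32)),q[:,:2].mean(0))
X=pts('scene',np.load('scene.npz')['d'])
for z in (.008,.03):
    m=(np.linalg.norm(X[...,:2]-[.439,.293],axis=-1)<.04)&(X[...,2]>z); q=X[m]; print(len(q),cv2.minEnclosingCircle(q[:,:2].astype(np.float32)),q[:,:2].mean(0))
s,p,R=cur(); print(p,R.as_matrix().round(3))
E
```

```text
t 7.65 ang -105.15 d(uf,side,a) mm [-171.2 -131.1   83.2] Fa 0.9 F [ 0.3 -0.   1.2] Ma 0.035 M [0.11 0.5  0.02] q [ 0.18  0.27 -0.69  1.24  0.53  1.3  -1.04] w 0.997 f 0.0
top mark deg (CCW from front) 14 [79.9 77.6 73.6 77.  79.2 78.8 83.9 76.4 76.  74.2 77.  80.7 73.4 75.8] mean 77.3
scene mark deg (CCW from front) 0 [] mean None
top mark deg (CCW from front) 10 [64.5 62.4 63.4 62.  63.5 62.6 63.6 59.5 62.6 49.4] mean 61.4
0 ((0.0, 0.0), 0.0) [nan nan]
0 ((0.0, 0.0), 0.0) [nan nan]
212 ((0.43795451521873474, 0.2945637106895447), 0.02789110504090786) [0.44198734 0.29548417]
37 ((0.43928512930870056, 0.2954966723918915), 0.008689546957612038) [0.44078806 0.29610563]
[0.69686695 0.1168348  0.44077177] [[ 0.471  0.738  0.482]
 [ 0.872 -0.473 -0.128]
 [ 0.133  0.481 -0.867]]<stdin>:8: RuntimeWarning: Mean of empty slice.
  ret = um.true_divide(
```

View pics/t2.png

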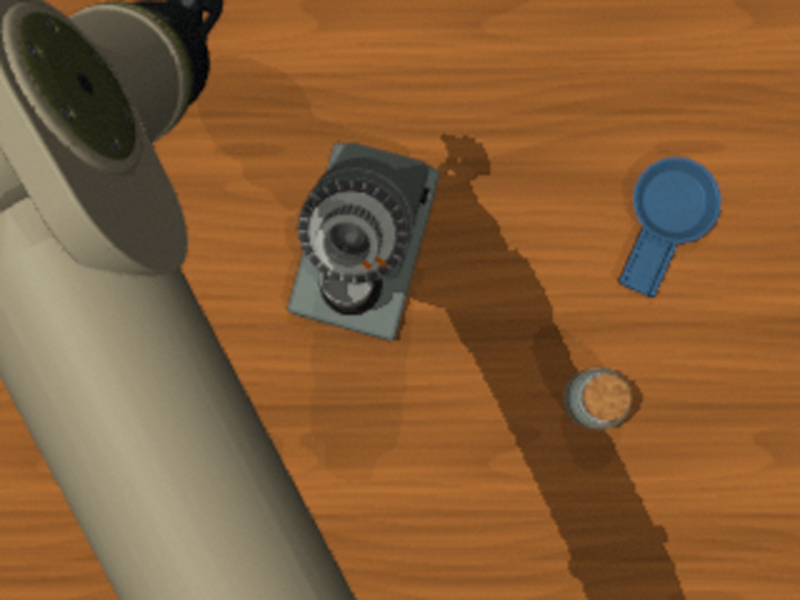

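The top view shows the orange mark moved from about 77° to 61° (crop (372,262)), one click net from the start, which fits 5 clicks then 4. The bystanders have not moved. Next is the lid.

```bash
python3 - <<'E'
from h import *
t=np.radians(60); R=tool([0,0,-1],[np.cos(t),np.sin(t),0]); go(np.array([.4388,.2942,.13]),R)
E
```

```text
turn deg [28.9 -7.9 -0.4] norm [ 0.0802 -0.022  -0.001 ] then shift in new axes m [ 0.0246 -0.3122  0.3108] norm [ 0.0491 -0.6244  0.6215] or in old axes norm [-0.0169 -0.8477  0.2443]
```

Call:
arm_command([
  [[-0.2, 0, 0, 0, 0.0267, -0.0073, -0.0003], [-0.2, 0, 0, 0, 0.0267, -0.0073, -0.0003], [-0.2, 0, 0, 0, 0.0267, -0.0073, -0.0003], [-0.2, 0.006, -0.09, 0.05, 0, 0, 0], [-0.2, 0.006, -0.09, 0.05, 0, 0, 0]],
])

```text
time: 8.38
position: [0.6267, 0.1613, 0.3863]
ee_rot: [0.006, 0.869, 0.495, 0.008]
ft_force: [-1.0, 1.0, 1.6]
gripper_width: 0.6
gripper_force: 0.0
```

Call:
arm_command([
  [[-0.2, 0.006, -0.08, 0.08, 0, 0, 0], [-0.2, 0.006, -0.08, 0.08, 0, 0, 0], [-0.2, 0.006, -0.08, 0.08, 0, 0, 0], [-0.2, 0.006, -0.07, 0.09, 0, 0, 0], [-0.2, 0.006, -0.07, 0.09, 0, 0, 0]],
])

```text
time: 9.0
position: [0.4728, 0.2678, 0.1747]
ee_rot: [0.011, 0.869, 0.495, 0.009]
ft_force: [0.4, 0.6, -0.9]
gripper_width: 0.597
gripper_force: 0.0
```

Call:
arm_command([
  [[-0.2, 0.006, -0.064, 0.09, 0, 0, 0], [-0.2, 0, 0, 0.09, 0, 0, 0], [-0.2, 0, 0, 0, 0, 0, 0]],
])

```text
time: 9.38
position: [0.4481, 0.2841, 0.0821]
ee_rot: [0.01, 0.868, 0.496, 0.006]
ft_force: [0.8, -0.3, 1.0]
gripper_width: 0.6
gripper_force: 0.0
```

```bash
python3 - <<'E'
from h import *
t=np.radians(60); R=tool([0,0,-1],[np.cos(t),np.sin(t),0]); go(np.array([.4388,.2942,.036]),R); st(); print(cur()[1])
E
```

```text
turn deg [ 1.4  0.  -0.5] norm [ 0.0038  0.0001 -0.0015] then shift in new axes m [ 0.0041 -0.0131  0.0461] norm [ 0.0082 -0.0263  0.0921] or in old axes norm [ 0.008  -0.0286  0.0915]
t 9.375 ang -102.83 d(uf,side,a) mm [ 257.7 -230.4  -85.8] Fa 0.5 F [ 0.8 -0.3  1. ] Ma 0.052 M [-0.02  0.07  0.04] q [-0.01  0.43 -0.78  1.81  0.37  1.04 -1.46] w 0.6 f 0.0
[0.44812542 0.28406875 0.08205507]
```

Call:
arm_command([
  [[-0.2, 0.008, -0.0263, 0, 0.0038, 0, -0.0015], [-0.2, 0, 0, 0, 0, 0, 0], [-0.2, 0, 0, 0.05, 0, 0, 0], [-0.2, 0, 0, 0.042, 0, 0, 0], [-0.2, 0, 0, 0, 0, 0, 0]],
], newtons=25)

```text
time: 10.0
position: [0.4405, 0.2958, 0.0376]
ee_rot: [-0.0, 0.866, 0.5, 0.002]
ft_force: [-0.4, -0.2, -0.6]
gripper_width: 0.6
gripper_force: 0.0
```

```bash
python3 - <<'E'
from h import *
t=np.radians(60); R=tool([0,0,-1],[np.cos(t),np.sin(t),0]); go(np.array([.4388,.2942,.036]),R); print(cur()[1])
im,d=snap('scene'); u,v=proj('scene',np.array([.4388,.2942,.04])).astype(int); cv2.imwrite('pics/l1.png',cv2.resize(im[v-50:v+40,u-60:u+60],(800,600),interpolation=cv2.INTER_CUBIC))
E
```

```text
turn deg [ 0.1 -0.2  0. ] norm [ 0.0003 -0.0006  0.    ] then shift in new axes m [-0.0022 -0.0006  0.0016] norm [-0.0045 -0.0013  0.0032] or in old axes norm [-0.0045 -0.0013  0.0032]
[0.44047469 0.29582085 0.03760583]
```

View pics/l1.png

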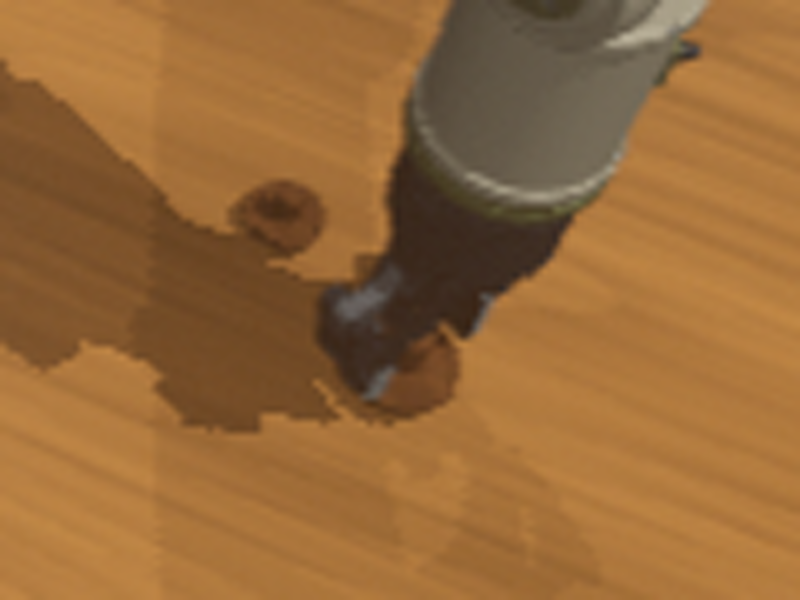

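The fingers straddle the large lid's knob (crop (410,350)). I correct by 2 mm and close.

Call:
arm_command([
  [[-0.2, -0.0045, -0.001, 0.003, 0, 0, 0], [0.2, 0, 0, 0, 0, 0, 0], [1, 0, 0, 0, 0, 0, 0], [1, 0, 0, 0, 0, 0, 0], [1, 0, 0, 0, 0, 0, 0]],
], newtons=35)

```text
time: 10.68
position: [0.4393, 0.2947, 0.0366]
ee_rot: [-0.0, 0.866, 0.5, 0.003]
ft_force: [-0.7, -1.5, 6.5]
gripper_width: 0.195
gripper_force: 34.3
```

```bash
python3 - <<'E'
from h import *
st();print(cur()[1]); R=tool(-a,-np.sin(np.radians(15))*np.cross(a,yg)*0-np.cos(np.radians(105))*0+Ro.from_rotvec(a*np.radians(-105)).apply(uf)); go(rim+(.10)*a,R)
E
```

```text
t 10.675 ang -102.48 d(uf,side,a) mm [ 290.3 -238.2 -119.5] Fa 5.7 F [-0.7 -1.5  6.5] Ma 0.13 M [-0.25  0.06  0.  ] q [-0.04  0.49 -0.76  1.85  0.41  0.96 -1.5 ] w 0.195 f 34.28020952094812
[0.43929039 0.2947011  0.03656521]
turn deg [-28.9   7.3   0.7] norm [-0.0802  0.0202  0.0021] then shift in new axes m [-0.155   0.3421 -0.2195] norm [-0.3099  0.6842 -0.439 ] or in old axes norm [-0.3892  0.3933 -0.6713]
```

Call:
arm_command([
  [[1, 0, 0, -0.06, 0, 0, 0], [1, 0, 0, -0.11, 0, 0, 0], [1, -0.056, 0.056, -0.09, 0, 0, 0], [1, -0.056, 0.056, -0.09, 0, 0, 0], [1, -0.056, 0.056, -0.09, 0, 0, 0]],
])

```text
time: 11.3
position: [0.4686, 0.1779, 0.2571]
ee_rot: [-0.0, 0.866, 0.5, 0.002]
ft_force: [1.0, 0.5, -1.2]
gripper_width: 0.188
gripper_force: 34.5
```

Call:
arm_command([
  [[1, -0.056, 0.056, -0.09, 0, 0, 0], [1, -0.056, 0.056, -0.08, 0, 0, 0], [1, -0.056, 0.056, -0.06, 0, 0, 0], [1, -0.054, 0.057, 0, 0, 0, 0], [1, 0, 0, 0, 0, 0, 0]],
])

```text
time: 11.92
position: [0.511, 0.0225, 0.3699]
ee_rot: [-0.0, 0.868, 0.497, 0.002]
ft_force: [-0.4, 0.7, -1.3]
gripper_width: 0.194
gripper_force: 34.5
```

Call:
arm_command([
  [[1, 0, 0, 0, -0.02, 0.005, 0.0005], [1, 0, 0, 0, -0.02, 0.005, 0.0005], [1, 0, 0, 0, -0.02, 0.005, 0.0005], [1, 0, 0, 0, -0.02, 0.005, 0.0005], [1, 0, 0, 0, 0, 0, 0]],
])

```text
time: 12.55
position: [0.5086, 0.0295, 0.3695]
ee_rot: [0.175, 0.842, 0.482, 0.169]
ft_force: [0.4, 0.5, 0.2]
gripper_width: 0.195
gripper_force: 34.5
```

```bash
python3 - <<'E'
from h import *
st();R=tool(-a,Ro.from_rotvec(a*np.radians(-105)).apply(uf)); go(rim+(.07)*a,R)
im,d=snap('scene'); u,v=proj('scene',rim).astype(int); cv2.imwrite('pics/i1.png',cv2.resize(im[v-50:v+40,u-60:u+60],(800,600),interpolation=cv2.INTER_CUBIC))
E
```

```text
t 12.55 ang -104.55 d(uf,side,a) mm [ 3.6 -1.9 99.4] Fa 0.0 F [0.4 0.5 0.2] Ma 0.019 M [0.15 0.56 0.02] q [ 0.37 -0.24 -0.53  1.82  0.1   1.09 -0.74] w 0.195 f 34.5297601853963
turn deg [-1.7  0.7  0.4] norm [-0.0047  0.0018  0.0012] then shift in new axes m [-0.0009  0.004   0.0294] norm [-0.0018  0.0079  0.0588] or in old axes norm [-0.0012  0.0096  0.0585]
```

View pics/i1.png

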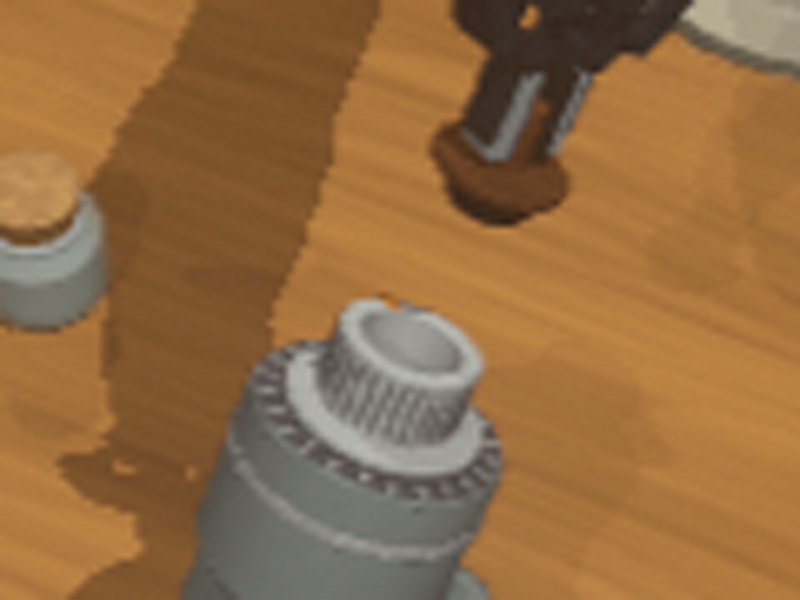

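The lid hangs level with the collar's rim (lid at crop (500,175), rim at (410,335)), and the mark is still visible at (388,300). I correct and come down to just above the rim.

Call:
arm_command([
  [[1, -0.001, 0.008, 0.03, -0.0047, 0.0018, 0.001], [1, 0, 0, 0.04, 0, 0, 0], [1, 0, 0, 0.035, 0, 0, 0], [1, 0, 0, 0, 0, 0, 0]],
])

```text
time: 13.1
position: [0.538, 0.0158, 0.3244]
ee_rot: [0.183, 0.842, 0.475, 0.18]
ft_force: [0.1, 0.8, -0.9]
gripper_width: 0.199
gripper_force: 34.5
```

```bash
python3 - <<'E'
from h import *
st();s,p,R0=cur();R=tool(-a,Ro.from_rotvec(a*np.radians(-105)).apply(uf)); go(rim+(.0226)*a,R)
for n in('scene','top'):
    im,d=snap(n); X=pts(n,d); D=X-p; s=-(D@R0.as_matrix()[:,2]); L=D@R0.as_matrix()[:,:2]; r=np.linalg.norm(L,axis=-1)
    h=cv2.cvtColor(im,cv2.COLOR_BGR2HSV)
    m=(s<-.012)&(s>-.027)&(r<.034)&(h[...,1]>70)&(h[...,0]<25)&(d>0)
    if m.sum()>8:
        q=L[m]; print(n,m.sum(),'flange circ in tool xy mm',[np.round(1e3*np.array(v),1) for v in cv2.minEnclosingCircle(q.astype(np.float32))],'s mm',np.percentile(s[m]*1e3,[5,50,95]).round(1))
im=np.load('scene.npz')['img'];u,v=proj('scene',rim).astype(int); cv2.imwrite('pics/i2.png',cv2.resize(im[v-45:v+45,u-60:u+60],(800,600),interpolation=cv2.INTER_CUBIC))
E
```

```text
t 13.1 ang -105.31 d(uf,side,a) mm [-1.6  3.2 44.3] Fa -0.7 F [ 0.1  0.8 -0.9] Ma -0.08 M [ 0.13  0.55 -0.1 ] q [ 0.39 -0.18 -0.55  1.89  0.16  0.94 -0.79] w 0.199 f 34.507000840385444
turn deg [-0.2  0.2 -0.3] norm [-0.0005  0.0006 -0.0009] then shift in new axes m [ 0.0027 -0.0023  0.0217] norm [ 0.0054 -0.0047  0.0434] or in old axes norm [ 0.0056 -0.0046  0.0434]
scene 152 flange circ in tool xy mm [array([2.3, 0.4]), np.float64(26.7)] s mm [-21.3 -16.4 -14.8]
top 127 flange circ in tool xy mm [array([-0.3,  1.3]), np.float64(26.9)] s mm [-17.1 -14.9 -13.1]
```

View pics/i2.png

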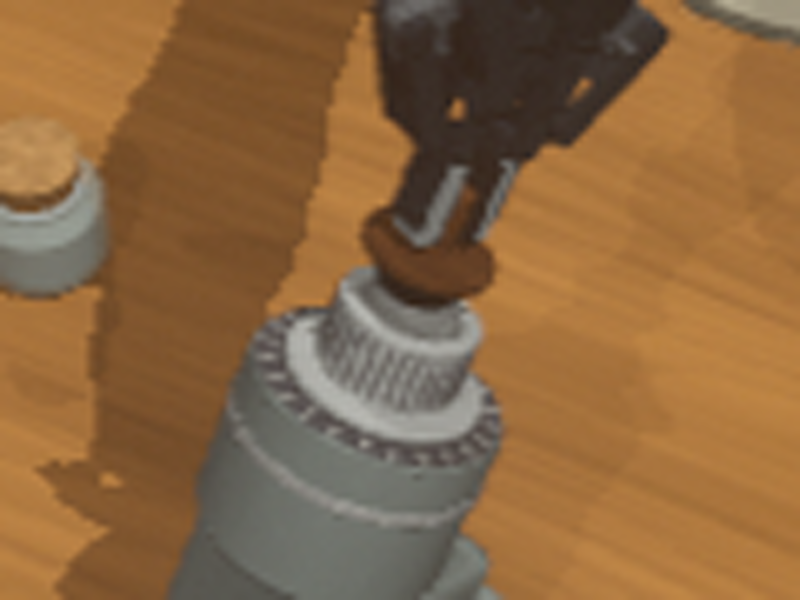

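The lid is just over the mouth (flange at crop (430,265), rim at (410,325)). I centre it, then recheck.

Call:
arm_command([
  [[1, 0.004, -0.005, 0, 0, 0, 0], [1, 0, 0, 0, 0, 0, 0]],
])

```text
time: 13.45
position: [0.5371, 0.0203, 0.326]
ee_rot: [0.185, 0.841, 0.475, 0.182]
ft_force: [0.6, 0.7, 0.4]
gripper_width: 0.193
gripper_force: 34.5
```

```bash
python3 - <<'E'
from h import *
st();R=tool(-a,Ro.from_rotvec(a*np.radians(-105)).apply(uf)); go(rim+(.0226)*a,R)
E
```

```text
t 13.45 ang -105.21 d(uf,side,a) mm [-0.6 -0.8 46.8] Fa 0.2 F [0.6 0.7 0.4] Ma -0.006 M [ 0.14  0.59 -0.02] q [ 0.39 -0.18 -0.56  1.89  0.16  0.94 -0.79] w 0.193 f 34.51877525949385
turn deg [ 0.1  0.1 -0.2] norm [ 0.0003  0.0002 -0.0006] then shift in new axes m [-0.0009 -0.0004  0.0242] norm [-0.0018 -0.0007  0.0483] or in old axes norm [-0.0017 -0.0008  0.0483]
```

Call:
arm_command([
  [[1, -0.002, -0.001, 0.01, 0, 0, 0], [1, 0, 0, 0.01, 0, 0, 0], [1, 0, 0, 0.01, 0, 0, 0], [1, 0, 0, 0, 0, 0, 0]],
])

```text
time: 13.95
position: [0.5434, 0.0168, 0.3113]
ee_rot: [0.184, 0.841, 0.475, 0.181]
ft_force: [-0.5, 0.1, -0.4]
gripper_width: 0.191
gripper_force: 34.5
```

```bash
python3 - <<'E'
from h import *
st()
E
```

```text
t 13.95 ang -105.25 d(uf,side,a) mm [ 0.7  0.9 30.5] Fa -0.1 F [-0.5  0.1 -0.4] Ma 0.046 M [0.13 0.63 0.03] q [ 0.39 -0.16 -0.56  1.9   0.18  0.91 -0.81] w 0.191 f 34.52072662767023
```

Call:
arm_command([
  [[1, 0, 0, 0.006, 0, 0, 0], [1, 0, 0, 0.006, 0, 0, 0], [1, 0, 0, 0.003, 0, 0, 0], [1, 0, 0, 0, 0, 0, 0]],
])

```text
time: 14.45
position: [0.547, 0.0159, 0.3053]
ee_rot: [0.185, 0.841, 0.475, 0.181]
ft_force: [0.3, 0.0, -0.4]
gripper_width: 0.196
gripper_force: 34.5
```

```bash
python3 - <<'E'
from h import *
st()
E
```

```text
t 14.45 ang -105.24 d(uf,side,a) mm [ 0.4  0.7 23.5] Fa -0.5 F [ 0.3  0.  -0.4] Ma -0.05 M [ 0.18  0.56 -0.04] q [ 0.39 -0.15 -0.57  1.91  0.19  0.9  -0.82] w 0.196 f 34.52062020893209
```

Call:
arm_command([
  [[1, 0, 0, 0.002, 0, 0, 0], [1, 0, 0, 0.002, 0, 0, 0], [1, 0, 0, 0, 0, 0, 0]],
])

```text
time: 14.82
position: [0.5478, 0.0158, 0.3045]
ee_rot: [0.185, 0.841, 0.475, 0.182]
ft_force: [-8.3, 1.0, 4.8]
gripper_width: 0.196
gripper_force: 35.1
```

```bash
python3 - <<'E'
from h import *
st()
E
```

```text
t 14.825 ang -105.23 d(uf,side,a) mm [ 0.2  0.6 22.4] Fa 8.3 F [-8.3  1.   4.8] Ma -0.048 M [ 0.01  1.23 -0.24] q [ 0.39 -0.14 -0.57  1.91  0.19  0.89 -0.82] w 0.196 f 35.14143181499094
```

Contact comes at the expected height. I press a little more, release and back out.

Call:
arm_command([
  [[1, 0, 0, 0.002, 0, 0, 0], [1, 0, 0, 0, 0, 0, 0], [0.2, 0, 0, 0, 0, 0, 0], [-0.2, 0, 0, 0, 0, 0, 0], [-0.2, 0, 0, 0, 0, 0, 0]],
])

```text
time: 15.45
position: [0.5485, 0.0154, 0.3028]
ee_rot: [0.185, 0.841, 0.475, 0.181]
ft_force: [0.6, -0.6, -0.4]
gripper_width: 0.6
gripper_force: 0.0
```

Call:
arm_command([
  [[-0.2, 0, 0, -0.03, 0, 0, 0], [-0.2, 0, 0, -0.06, 0, 0, 0], [-0.2, 0.02, 0.09, -0.06, 0, 0, 0], [-0.2, 0.03, 0.1, -0.03, 0, 0, 0], [-0.2, 0.08, 0.06, 0, 0, 0, 0]],
])

```text
time: 16.08
position: [0.6292, 0.0213, 0.4542]
ee_rot: [0.187, 0.842, 0.472, 0.183]
ft_force: [0.6, 1.1, 0.2]
gripper_width: 0.601
gripper_force: 0.0
```

Call:
arm_command([
  [[-0.2, 0.1, 0, 0, 0, 0, 0], [-0.2, 0.1, 0, 0, 0, 0, 0], [-0.2, 0, 0, 0, 0, 0, 0]],
])

```text
time: 16.45
position: [0.6766, 0.1158, 0.4619]
ee_rot: [0.182, 0.84, 0.478, 0.182]
ft_force: [-0.0, 0.0, 0.1]
gripper_width: 0.599
gripper_force: 0.0
```

```bash
python3 - <<'E'
from h import *
for n in('top','scene'):
    im,d=snap(n); orange(n); X=pts(n,d); D=X-rim; s=D@a; L=np.stack([D@uf,D@np.cross(a,uf)],-1); r=np.linalg.norm(L,axis=-1)
    h=cv2.cvtColor(im,cv2.COLOR_BGR2HSV); B=(h[...,1]>90)&(h[...,0]<25)&(d>0)
    m=B&(r>.013)&(r<.024)&(s>-.005)&(s<.03); q=np.c_[L[m],np.ones(m.sum())]; f=np.linalg.lstsq(q,s[m],rcond=None)[0]
    m2=B&(r<.036)&(s>-.006)&(s<.04); print(n,'flange top s median mm',np.median(s[m])*1e3,'tilt deg',np.degrees(f[:2]).round(1),m.sum(),'circle',cv2.minEnclosingCircle(L[m2].astype(np.float32)),'top',s[m2].max())
t=np.load('top.npz')['img'];u,v=proj('top',rim).astype(int);u2,v2=proj('scene',rim).astype(int);im=np.load('scene.npz')['img']
f=lambda I,u,v:cv2.resize(I[v-40:v+40,u-40:u+40],(400,400),interpolation=cv2.INTER_CUBIC)
cv2.imwrite('pics/f.png',np.vstack([np.hstack([f(t,u,v),f(im,u2,v2)]),]))
E
```

```text
top mark deg (CCW from front) 5 [65.5 62.7 63.2 61.9 64.1] mean 63.4
top flange top s median mm 6.472718705817558 tilt deg [ 0.3 -0.1] 210 circle ((0.0020520698744803667, 0.0024038320407271385), 0.026774846017360687) top 0.037060848658001154
scene mark deg (CCW from front) 9 [ 79.5  74.5  54.7  48.6  41.1 100.   -5.2 -19.1 -46.6] mean 43.2
scene flange top s median mm 5.996691227705128 tilt deg [1.9 0.6] 76 circle ((0.0019406718201935291, 0.0015159763861447573), 0.028750592842698097) top 0.03172884802018342
```

View pics/f.png

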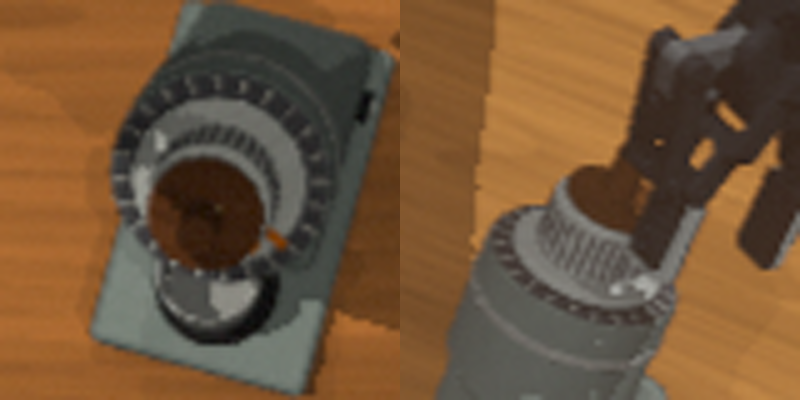

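The lid sits flush: its flange top is 6.0–6.5 mm above the rim, it is not tilted, and the flange mark is still at about 63° (left crop (277,240)). The gripper is clear, so I hand in.

```bash
python3 -c "
from workcell import bot
print(bot.sign_off())"
```

```text
the job is handed in; nothing more can be done
None
```

The job is handed in at about 16.5 s: I turned the collar clockwise to the hard stop, backed it off four clicks and seated the lid; the orange mark had not moved afterwards, and I neither touched nor moved anything else.

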